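# Put the mixed-up planters back on their own saucers

### The arm

A 7-joint arm with a two-finger parallel gripper is mounted at the origin on the work surface. World frame = base frame: x ahead of the robot, y to its left, z up, the work surface at z = 0. Lengths are in mm, angles in degrees, forces in N, time in s.
With the tool pointing down it reaches from about 350 to 900 mm from the base axis. Payload 8.1 kg.
Tool frame: the origin (TCP) lies midway between the tips of the shut fingers; the grasp point (between the pads) lies 19 mm behind it; z points along the fingers, y is the line along which they close (so a half turn about z gives the same grasp; the last joint's range is limited). The gripper opens to 92 mm and grips with 3 to 60 N. Pads are 19 mm wide; open, the fingers measure 130 mm over their backs; the gripper's body (75 mm by 190 mm) begins 47 mm behind the grasp point.
Start: joints at [-75.951, 24.895, 1.432, 90.138, -0.665, 64.973, -4.303], TCP at [213.046, 587.582, 226.742] pointing down, gripper open.
Joint ranges: [-149.89, 149.89], [-25.12, 119.58], [-72.63, 75.52], [4.76, 147.25], [-75.54, 255.54], [6.69, 114.76], [-157.13, 157.13]. Speed limits (degrees/s): [127.2, 127.2, 172.46, 172.46, 180, 180, 180].

### API

Orientations are given as [roll, pitch, yaw] about the fixed x, y, z axes, in that order (R = Rz(yaw) Ry(pitch) Rx(roll)).
In Python, from bench import manip gives the robot as it stands.
- The arm moves only by the tool carry_out, never from a script. Its argument "moves" is a list of rows, each a list of 4 numbers: the shift along the tool's x, y, z in cm, then the turn about the tool's z in degrees. In form: [[dx, dy, dz, spin], ...]. A call has 1 to 10 rows; each row is the pose to reach, as a shift and turn from the pose commanded when the call began, along the tool's axes at that moment; what a row does not reach only later rows make up. A row lasts 1/10 s, in which the tool goes at most 50 mm and 8.59 degrees, less where a joint would pass 70% of its speed; a pose out of reach is approached as far as the arm can. A call with a gripper value outside its range is refused whole. "claw" is the finger opening in cm, from 0 to 9.18, set as the call begins (left out, the last holds). The fingers move at their own pace and stop on an object; "squeeze" is the grip in N (left out, the last holds). Time passes only in rows, so rows that repeat a pose let the fingers close. It gives the time, the measured TCP pose, the force, the opening and the grip force at its end, in the units of the state.
- manip.sense(): the state, without advancing time (a new reading comes with each control period).
- manip.read_camera(name): name is "side" or "top" or "wrist"; returns a dict with "image" (400x640x3 uint8, blue, green, red), "fx", "fy", "cx", "cy" (pixels), "R" (3x3) and "t" (3): a world point X has camera coordinates R X + t; the wrist camera has in their place "hand_eye" (4x4, takes a point from camera to tool coordinates, whose origin is the TCP and whose axes are the flange's). Camera axes: x right, y down, z forward; pixel columns grow to the right and rows downward; lengths in mm; the calibration is good to about 2 mm. The wrist camera is an equidistant fisheye: a pixel r from the principal point sees the ray r / f radians off the axis. A picture is of the moment at which its call begins: read the wrist's pose just before it. There is no depth.
- manip.job_done(): hands the job in; it is judged then, once.
The state is a dict: "clock": time; "joints": joint angles; "qvel": joint speeds; "joint_torque": joint torques, N m; "ee_pos": TCP position; "tool_rot": TCP orientation; "wrist_force": force on the tool from outside, world axes, zero at the start; "ft_torque": the same for the moment, N m; "gripper_width": finger opening in mm; "gripper_force": force on a finger pad.
Only numpy, scipy, OpenCV 4.12 (cv2) and the standard library are available. Lean on these libraries where they do the work, as an engineer would, in place of code of your own. Each camera call takes 0.05 s, during which the arm holds its last target. There are 200 camera calls.

### The job

These three planters were set down on one another's saucers. Give each planter back its own: the round pot on the round saucer, the square pot on the square one and the oblong pot on the oblong one, standing upright in the middle, with the flat sides of the square and oblong pots in line with those of their saucers. Leave the saucers, teapot, vase and jar where they stand, and set the pots down rather than dropping them; the empty cork pad may serve as a spare place.

Things in the scene. Friction and masses are not known exactly. Their poses are not given: they have to be found in the camera images.
- pot_round_center (a point): Round little planter pot, teal glaze with fine level ribs, straight upright sides, 64 mm across, 62 mm tall, open top, wall 6 mm, 0.2 to 0.3 kg. It stands on a pale bare foot, 48 mm across, 10 mm tall. The point is on its axis, half-way up (31 mm above its underside); z up; turning it makes no difference.
- pot_square_center (a point): Square little planter pot, teal glaze with fine level ribs, straight upright sides, 58 mm square, 66 mm tall, open top, wall 6 mm, 0.2 to 0.3 kg. It stands on a pale bare foot, 46 mm square, 10 mm tall. The point is on its axis, half-way up (33 mm above its underside); z up; x and y each square to a pair of flat sides.
- pot_oblong_center (a point): Oblong little planter pot, teal glaze with fine level ribs, straight upright sides, 84 mm long and 50 mm wide, 56 mm tall, open top, wall 6 mm, 0.2 to 0.3 kg. It stands on a pale bare foot, 64 mm by 30 mm, 10 mm tall. The point is on its axis, half-way up (28 mm above its underside); z up; x along its length, y across it.
- saucer_round: Round shallow saucer of pale bare stoneware, loose on the bench, 92 mm across outside, 12 mm tall; the flat floor inside its rim is 80 mm across and lies 5 mm above its underside. At the start another pot stands on it. Origin: centre of its underside; z up; turning makes no difference.
- saucer_square: Square shallow saucer of pale bare stoneware, loose on the bench, 84 mm square outside, 12 mm tall; the flat floor inside its rim is 72 mm square and lies 5 mm above its underside. At the start another pot stands on it. Origin: centre of its underside; z up; x and y each square to a pair of its sides.
- saucer_oblong: Oblong shallow saucer of pale bare stoneware, loose on the bench, 116 mm by 80 mm outside, 12 mm tall; the flat floor inside its rim is 104 mm by 68 mm and lies 5 mm above its underside. At the start another pot stands on it. Origin: centre of its underside; z up; x along its length, y across it.
- cork_pad: Empty round cork pad, 120 mm across, 6 mm thick, fixed to the bench. Origin: centre of its underside (its top is 6 mm higher).
- teapot: Small ribbed teal teapot with spout and handle, body 96 mm across, 110 mm tall, 160 mm from spout to handle. Not part of the job. Origin: centre of its underside; handle on +y, spout on -y.
- vase: Dark brown bud vase with a narrow neck, 64 mm across, 130 mm tall. Not part of the job. Origin: centre of its underside.
- jar: White lidded jar, 68 mm across, 87 mm tall. Not part of the job. Origin: centre of its underside.
Things that resemble listed ones, but are neither listed nor needed, are in the scene too. Leave any green or yellow look-alike of the vase alone.

How it is judged (in metres and radians):
At the end, for the whole second after the job is handed in: Each pot at rest in its own saucer: within 10 mm of the centre, 4 mm of full depth, 0.08 rad of upright; square and oblong pots turned within 0.2 rad of their saucer's sides. Saucers within 25 mm, and teapot, vase and jar upright within 20 mm, of where they were (horizontal distance between pot_round_center and saucer_round below 0.01 m and z of pot_round_center in the frame of saucer_round between 0.032 and 0.04 m and angle between each of pot_round_center, pot_square_center, pot_oblong_center's own z axis and vertical below 0.08 rad and linear speed of each of pot_round, pot_square, pot_oblong below 0.02 m/s and distance of each of saucer_round, saucer_square, saucer_oblong from where it was at the start of the episode below 0.025 m and horizontal distance between pot_square_center and saucer_square below 0.01 m and z of pot_square_center in the frame of saucer_square between 0.034 and 0.042 m and horizontal distance between pot_oblong_center and saucer_oblong below 0.01 m and z of pot_oblong_center in the frame of saucer_oblong between 0.029 and 0.037 m and (angle between the x axis of pot_square_center and the x axis of saucer_square, either way round below 0.2 rad or angle between the x axis of pot_square_center and the y axis of saucer_square, either way round below 0.2 rad) and angle between the x axis of pot_oblong_center and the x axis of saucer_oblong, either way round below 0.2 rad and distance of each of teapot, vase, jar from where it was at the start of the episode below 0.02 m and angle between each of teapot, vase, jar's own z axis and vertical below 0.15 rad); the robot touches nothing.
It fails at once if the round pot is dropped or flung (falls out of the fingers faster than 0.5 m/s) (contact force between pot_round and the fingers below 0.05 N and linear speed of pot_round above 0.5 m/s).
It fails at once if the square pot is dropped or flung (falls out of the fingers faster than 0.5 m/s) (contact force between pot_square and the fingers below 0.05 N and linear speed of pot_square above 0.5 m/s).
It fails at once if the oblong pot is dropped or flung (falls out of the fingers faster than 0.5 m/s) (contact force between pot_oblong and the fingers below 0.05 N and linear speed of pot_oblong above 0.5 m/s).
It also fails if it takes over 102 s, if anything falls off the work surface, if the arm or the gripper's body presses on something with over 40 N, if the wrist force passes 120 N, or if a joint passes its speed limit or range.

## Working session

There is one attempt and no reset: what is moved stays moved. The work goes in short steps, Python scripts to look and compute and a tool call to move; the robot and the scene stay as the last step left them, time stands still between calls to the robot, and variables do not carry over. Pictures are saved under pics/ and viewed, at most 14 in all, crops included, and the job is handed in when it is done.

Besides the shell and the picture viewer there is one more tool, called after "Emit:" by a JSON object that holds its "api" and its "payload", one argument or row to a line. carry_out: Moves the arm, as the interface text tells. Its arguments: {"type":"object","properties":{"moves":{"type":"array","items":{"type":"array","items":{"type":"number"}}},"claw":{"type":"number"},"squeeze":{"type":"number"}},"required":["moves"]}

```bash
ls; mkdir -p pics; python3 - <<'E'
from bench import manip
import cv2
s=manip.sense();print({k:s[k] for k in('clock','ee_pos','tool_rot','gripper_width','wrist_force')})
for n in('top','side'):
    c=manip.read_camera(n);cv2.imwrite(f'pics/{n}0.png',c['image'])
    print(n,c['fx'],c['fy'],c['cx'],c['cy'],c['R'],c['t'])
E
```

```text
pics
{'clock': 0.0, 'ee_pos': array([212.89310687, 587.05161453, 225.92873224]), 'tool_rot': array([-1.79906222e+02,  8.27593710e-03,  1.60068260e+02]), 'gripper_width': 91.65760418232384, 'wrist_force': array([ 0.30515826, -0.18529895, -0.23454813])}
top 365.9927049426409 365.9927049426409 327.09778084802 203.36096082611863 [[ 0.03059024 -0.99918597  0.02629902]
 [-0.98363565 -0.03476717 -0.17678278]
 [ 0.17755321 -0.02046082 -0.98389848]] [-32.74687013 601.15968051 909.61275818]
side 505.1163739017065 505.1163739017065 320.2718771067931 201.67386927831487 [[ 0.87458034 -0.48485546  0.00494024]
 [-0.22280124 -0.41089554 -0.88403872]
 [ 0.43066092  0.7720622  -0.46738756]] [-540.2238068   203.67144635  785.78651687]
```

View pics/top0.png

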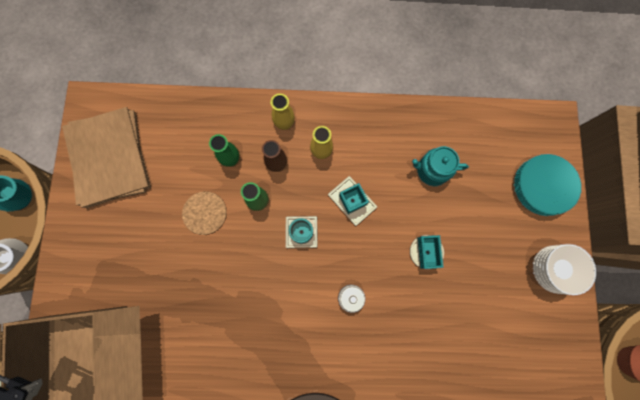

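View pics/side0.png

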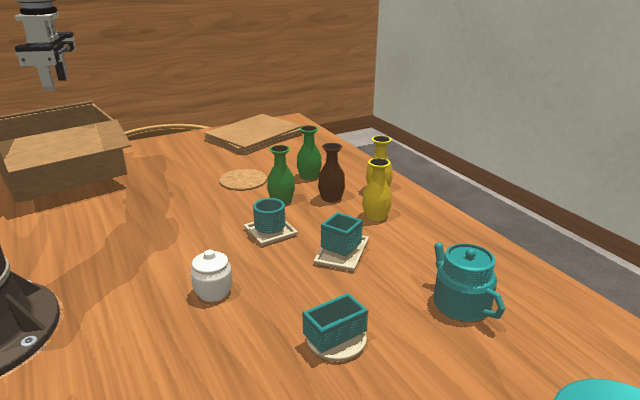

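The top view shows:
- round pot on the square saucer at (302,232)
- square pot on the oblong saucer at (352,200)
- oblong pot on the round saucer at (428,252)
- pad at (204,213), brown vase at (274,156), jar at (351,298)
- a green vase at (255,196), close to the round pot

The side view agrees.

```bash
cat >h.py <<'E'
import numpy as np,cv2
from scipy.spatial.transform import Rotation as Ro
from bench import manip
def pose():
    s=manip.sense();return np.array(s['ee_pos']),Ro.from_euler('xyz',s['tool_rot'],degrees=True).as_matrix(),s
def ray_static(c,u,v):
    R=np.array(c['R']);d=R.T@np.array([(u-c['cx'])/c['fx'],(v-c['cy'])/c['fy'],1]);return -R.T@np.array(c['t']),d
def ray_wrist(c,p,R,u,v):
    a=np.array([(u-c['cx'])/c['fx'],(v-c['cy'])/c['fy']]);r=np.linalg.norm(a)+1e-12
    d=np.r_[a/r*np.sin(r),np.cos(r)];H=np.array(c['hand_eye'])
    return p+R@H[:3,3],R@H[:3,:3]@d
def onz(o,d,z): return o+d*(z-o[2])/d[2]
def wproj(c,p,R,X):
    H=np.array(c['hand_eye']);q=H[:3,:3].T@(R.T@(np.asarray(X,float)-p)-H[:3,3]);n=np.hypot(q[0],q[1]);th=np.arctan2(n,q[2])
    return np.array([c['cx'],c['cy']])+np.array([c['fx'],c['fy']])*th*q[:2]/n
def togo(X,yaw=None):
    "shift in tool axes (cm) from the present pose to world point X; spin for tool yaw"
    p,R,s=pose();d=R.T@(np.asarray(X,float)-p)/10
    sp=None if yaw is None else -((yaw-s['tool_rot'][2]+90)%180-90)
    return np.round(d,2),sp
E
python3 - <<'E'
from h import *
c=manip.read_camera('top')
for n,u,v,z in[('round',302,231,67),('square',352,199,71),('oblong',429,252,61),('ssq',302,233,10),('sobl',353,201,10),('sround',426,252,10),('pad',204,213,6),('greenbase',259,203,0),('jartop',352,299,87),('vasebase',277,163,0),('teapot',440,170,40)]:
    print(n,onz(*ray_static(c,u,v),z).round())
c=manip.read_camera('wrist');print(c['hand_eye'],c['fx'],c['cx'],c['cy'])
print(togo([600,-10,300],0))
cv2.imwrite('pics/w0.png',c['image'])
E
```

```text
round [526.  49.  67.]
square [613. -77.  71.]
oblong [ 483. -279.   61.]
ssq [526.  52.  10.]
sobl [619. -85.  10.]
sround [ 485. -286.   10.]
pad [572. 321.   6.]
greenbase [606. 175.   0.]
jartop [362. -80.  87.]
vasebase [723. 131.   0.]
teapot [ 708. -320.   40.]
[[ 1.14727984e-04 -9.54402587e-01 -2.98522509e-01  8.21356503e+01]
 [ 9.99999596e-01 -1.56526782e-04  8.84749041e-04 -1.25193704e+00]
 [-8.91133542e-04 -2.98522490e-01  9.54402184e-01 -1.57469728e+02]
 [ 0.00000000e+00  0.00000000e+00  0.00000000e+00  1.00000000e+00]] 309.70691628693146 318.301772160266 200.91406171294162
(array([-56.75, -42.96,  -7.33]), np.float64(-19.931415477899407))
```

```bash
python3 - <<'E'
from h import *
print(togo([526,49,220],110))
E
```

```text
(array([-47.78, -39.93,   0.67]), np.float64(50.06858452210059))
```

Emit:
{"api": "carry_out", "payload": {
  "moves": [
    [-47.8, -39.9, 0.7, 50],
    [-47.8, -39.9, 0.7, 50],
    [-47.8, -39.9, 0.7, 50],
    [-47.8, -39.9, 0.7, 50],
    [-47.8, -39.9, 0.7, 50],
    [-47.8, -39.9, 0.7, 50],
    [-47.8, -39.9, 0.7, 50],
    [-47.8, -39.9, 0.7, 50],
    [-47.8, -39.9, 0.7, 50],
    [-47.8, -39.9, 0.7, 50]
  ],
  "claw": 9.1,
  "squeeze": 20
}}

```text
clock: 1.2
ee_pos: [465.3, 153.7, 221.3]
tool_rot: [180.0, -0.0, 110.1]
wrist_force: [0.5, 1.1, -0.1]
gripper_width: 91.2
gripper_force: 0.0
```

```bash
python3 - <<'E'
from h import *
print(togo([526,49,220],110),pose()[2]['tool_rot'],pose()[2]['joints'])
E
```

```text
(array([-11.92,   2.11,   0.13]), np.float64(0.08713641823436546)) [ 1.79970498e+02 -1.83210163e-02  1.10087136e+02] [-43.932666    12.66040983  23.55320508 110.38455138  -5.94311626
  58.08862746   2.34248819]
```

Emit:
{"api": "carry_out", "payload": {
  "moves": [
    [-11.9, 2.1, 0.1, 0],
    [-11.9, 2.1, 0.1, 0],
    [-11.9, 2.1, 0.1, 0],
    [-11.9, 2.1, 0.1, 0],
    [-11.9, 2.1, 0.1, 0]
  ]
}}

```text
clock: 1.7
ee_pos: [525.0, 51.0, 219.9]
tool_rot: [-180.0, -0.0, 110.0]
wrist_force: [-0.9, 0.4, -0.1]
gripper_width: 91.1
gripper_force: 0.0
```

```bash
python3 - <<'E'
from h import *
p,R,s=pose();c=manip.read_camera('wrist');im=c['image'];cv2.imwrite('pics/w1.png',im)
print(p,s['tool_rot'],s['joints'][6])
for X in([526,49,67],[613,-77,71],[572,321,6],[606,175,0]):print(X,wproj(c,p,R,X))
E
```

```text
[524.98025731  51.00646059 219.87054516] [-1.79969402e+02 -2.02266763e-02  1.10017919e+02] 18.06301413914545
[526, 49, 67] [320.01550842 188.26197724]
[613, -77, 71] [351.41370519 307.14917496]
[572, 321, 6] [429.10523795  -7.87595713]
[606, 175, 0] [415.29758434 104.01624292]
```

View pics/w1.png

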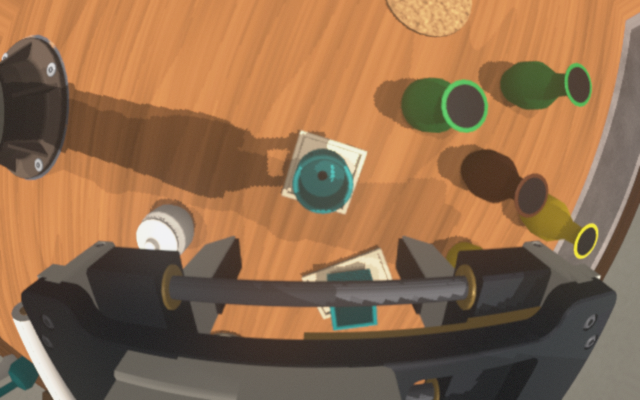

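The round pot's rim is centred near (323,181), on the square saucer. The square pot is partly hidden behind the gripper at (352,300). Next I'll write a silhouette fitter for the pots and saucers.

```bash
cat >>h.py <<'E'
from scipy.optimize import minimize
def sproj(c,p,R,X):
    q=np.array(c['R'])@np.asarray(X,float)+np.array(c['t']);return np.array([c['cx']+c['fx']*q[0]/q[2],c['cy']+c['fy']*q[1]/q[2]])
SH={'pr':(64,64,'r'),'ps':(58,58,'s'),'po':(84,50,'s'),'sr':(92,92,'r'),'ss':(84,84,'s'),'so':(116,80,'s')}
HT={'pr':62,'ps':66,'po':56}
def outline(k):
    a,b,t=SH[k];a,b=a/2,b/2
    if t=='r': w=np.linspace(0,2*np.pi,40,endpoint=False);return np.c_[a*np.cos(w),a*np.sin(w)]
    return np.array([[a,b],[-a,b],[-a,-b],[a,-b]])
def hull(c,p,R,k,x,y,yaw,z0,z1):
    f=wproj if 'hand_eye' in c else sproj;w=np.radians(yaw);o=outline(k)@np.array([[np.cos(w),np.sin(w)],[-np.sin(w),np.cos(w)]])
    P=np.array([f(c,p,R,[x+a,y+b,z]) for z in(z0,z1) for a,b in o],np.float32);return cv2.convexHull(P)[:,0]
def masks(im):
    h=cv2.cvtColor(im,cv2.COLOR_BGR2HSV);H,S,V=cv2.split(h)
    teal=((H>78)&(H<102)&(S>90)).astype(np.uint8);pale=((S<95)&(V>110)).astype(np.uint8)
    return teal,pale
def fit(c,p,R,k,x,y,yaw,base=5,pot=None,rad=1.3,thr=None):
    """k pot: fits the teal body standing at height base; k saucer: fits pale|teal with the pot hull (pot=(k,x,y,yaw)) added"""
    teal,pale=masks(c['image']);S=4
    def draw(x,y,w):
        m=np.zeros((400*S//2,640*S//2),np.uint8)
        hs=[hull(c,p,R,k,x,y,w,base+10,base+HT[k])] if k in HT else [hull(c,p,R,k,x,y,w,0,12)]+([hull(c,p,R,*pot,5,5+HT[pot[0]])] if pot else [])
        for q in hs: cv2.fillPoly(m,[np.round((q*2+.5)*16).astype(np.int32)],1,shift=4)
        return m
    h=hull(c,p,R,k,x,y,yaw,0,base+HT.get(k,7));ce=h.mean(0);r=np.abs(h-ce).max()*rad
    roi=np.zeros((400,640),np.uint8);cv2.circle(roi,tuple(int(i) for i in ce),int(r),1,-1)
    t=teal if k in HT else teal|pale
    t=cv2.morphologyEx(t*roi,cv2.MORPH_CLOSE,np.ones((5,5)))
    cn,_=cv2.findContours(t,cv2.RETR_EXTERNAL,cv2.CHAIN_APPROX_NONE);t*=0;cv2.drawContours(t,[max(cn,key=cv2.contourArea)],-1,1,-1)
    t=cv2.resize(t,None,fx=2,fy=2,interpolation=cv2.INTER_NEAREST)
    def cost(v):
        m=draw(v[0],v[1],v[2]);return 1-(m&t).sum()/max(1,(m|t).sum())
    best=None
    for w in ([0] if SH[k][2]=='r' else [yaw-20,yaw,yaw+20]):
        sx=np.array([[x,y,w],[x+12,y,w+8],[x,y+12,w-8],[x-8,y-8,w+12]],float)
        q=minimize(cost,sx[0],method='Nelder-Mead',options=dict(initial_simplex=sx,xatol=.1,fatol=1e-4,maxiter=200))
        if best is None or q.fun<best.fun: best=q
    return best.x.round(1),round(1-best.fun,3)
E
cat >f1.py <<'E'
from h import *
c=manip.read_camera('top')
for k,x,y,w,sk,sw in(('pr',526,49,0,'ss',5),('ps',613,-77,30,'so',45),('po',483,-279,90,'sr',0)):
    a,i=fit(c,0,0,k,x,y,w);b,j=fit(c,0,0,sk,a[0],a[1],sw,pot=(k,*a));print('top',k,a,i,sk,b,j)
p,R,s=pose();c=manip.read_camera('wrist')
a,i=fit(c,p,R,'pr',526,49,0);b,j=fit(c,p,R,'ss',a[0],a[1],5,pot=('pr',*a));print('wrist',a,i,b,j)
c=manip.read_camera('side')
for k,x,y,w,sk,sw in(('pr',526,49,0,'ss',5),('ps',613,-77,30,'so',45),('po',483,-279,90,'sr',0)):
    a,i=fit(c,0,0,k,x,y,w);b,j=fit(c,0,0,sk,a[0],a[1],sw,pot=(k,*a));print('side',k,a,i,sk,b,j)
E
python3 f1.py
```

```text
Traceback (most recent call last):
  File "f1.py", line 4, in <module>
    a,i=fit(c,0,0,k,x,y,w);b,j=fit(c,0,0,sk,a[0],a[1],sw,pot=(k,*a));print('top',k,a,i,sk,b,j)
        ~~~^^^^^^^^^^^^^^^
  File "h.py", line 49, in fit
    cn,_=cv2.findContours(t,cv2.RETR_EXTERNAL,cv2.CHAIN_APPROX_NONE);t*=0;cv2.drawContours(t,[max(cn,key=cv2.contourArea)],-1,1,-1)
                                                                                              ~~~^^^^^^^^^^^^^^^^^^^^^^^^
ValueError: max() iterable argument is empty
```

The arm now blocks the top view, so I'll use the saved first images (nothing has moved).

```bash
sed -i "s/^c=manip.read_camera('top')/c=manip.read_camera('top');c['image']=cv2.imread('pics\/top0.png')/; s/^c=manip.read_camera('side')/c=manip.read_camera('side');c['image']=cv2.imread('pics\/side0.png')/" f1.py; python3 f1.py
```

```text
top pr [527.8  52.6  -2.1] 0.828 ss [530.   54.1   2.7] 0.979
top ps [620.  -82.9  30.8] 0.829 so [621.2 -83.3  42.6] 0.968
top po [ 485.6 -289.2  186.6] 0.851 sr [ 487.6 -288.3    3.6] 0.947
wrist [527.9  54.9  -3.2] 0.258 [528.9  53.3   2.5] 0.643
side pr [530.4  61.6  -8.4] 0.817 ss [531.7  62.8   2.5] 0.897
side ps [619.2 -79.5  34.5] 0.874 so [623.9 -75.   44.9] 0.932
side po [ 484.9 -285.5  190.3] 0.851 sr [ 490.4 -280.3   -1.3] 0.684
```

```bash
python3 - <<'E'
import cv2
h=cv2.cvtColor(cv2.imread('pics/w1.png'),cv2.COLOR_BGR2HSV)
print(h[181,286:362:4].tolist());print(h[140:222:5,323].tolist())
h=cv2.cvtColor(cv2.imread('pics/top0.png'),cv2.COLOR_BGR2HSV)
print(h[231,284:320:2].tolist())
E
```

```text
[[17, 73, 144], [17, 67, 144], [87, 129, 150], [84, 95, 105], [83, 81, 97], [84, 82, 103], [83, 79, 103], [83, 80, 102], [82, 83, 102], [81, 72, 99], [83, 80, 102], [85, 96, 119], [84, 75, 105], [83, 71, 104], [81, 69, 100], [70, 44, 87], [87, 135, 191], [23, 46, 231], [13, 131, 189]]
[[17, 68, 192], [17, 65, 192], [65, 34, 90], [82, 77, 109], [84, 88, 116], [86, 99, 126], [83, 75, 109], [15, 84, 73], [74, 44, 86], [84, 81, 101], [84, 83, 102], [83, 77, 100], [66, 33, 77], [60, 26, 79], [87, 124, 142], [14, 146, 177], [13, 149, 181]]
[[13, 139, 162], [20, 56, 195], [67, 35, 151], [85, 101, 114], [77, 54, 75], [86, 110, 134], [87, 121, 167], [87, 116, 156], [71, 26, 79], [73, 23, 77], [87, 120, 159], [87, 126, 170], [87, 127, 166], [87, 130, 147], [85, 93, 153], [23, 45, 212], [24, 44, 193], [13, 145, 167]]
```

```bash
sed -i 's/teal=.*;pale=.*/teal=((H>42)\&(H<105)\&(S>20)).astype(np.uint8);pale=((S<95)\&(V>110)).astype(np.uint8)/' h.py; python3 f1.py
```

```text
top pr [529.1  54.5  -3.2] 0.959 ss [530.6  54.2   2.7] 0.979
top ps [619.3 -80.9  35.3] 0.903 so [621.5 -83.5  43.6] 0.965
top po [ 484.8 -287.1    3.8] 0.935 sr [ 486.8 -289.3    4.3] 0.958
wrist [527.1  53.4  -2.9] 0.94 [528.7  53.6   2.7] 0.978
side pr [529.9  59.8  -9. ] 0.851 ss [532.   63.6   1.3] 0.893
side ps [620.2 -78.5  31.1] 0.93 so [624.  -74.6  45. ] 0.928
side po [ 485.1 -284.2  186.6] 0.924 sr [ 490.  -280.    -0.7] 0.897
```

```bash
python3 - <<'E'
from h import *
print(togo([527.5,53.5,32],110))
E
```

```text
(array([ 0.09,  0.29, 18.82]), np.float64(0.13742151189029528))
```

Emit:
{"api": "carry_out", "payload": {
  "moves": [
    [0.1, 0.3, 5, 0],
    [0.1, 0.3, 10, 0],
    [0.1, 0.3, 14, 0],
    [0.1, 0.3, 17, 0],
    [0.1, 0.3, 18.8, 0],
    [0.1, 0.3, 18.8, 0]
  ]
}}

```text
clock: 2.7
ee_pos: [525.9, 52.9, 29.9]
tool_rot: [-179.7, -0.0, 110.1]
wrist_force: [-0.9, 0.7, 0.8]
gripper_width: 91.1
gripper_force: 0.0
```

Emit:
{"api": "carry_out", "payload": {
  "moves": [
    [0, 0, 0, 0],
    [0, 0, 0, 0],
    [0, 0, 0, 0],
    [0, 0, 0, 0],
    [0, 0, 0, 0],
    [0, 0, 0, 0],
    [0, 0, 0, 0],
    [0, 0, 0, 0]
  ],
  "claw": 5.6,
  "squeeze": 25
}}

```text
clock: 3.5
ee_pos: [528.5, 53.2, 33.1]
tool_rot: [179.9, -0.0, 110.1]
wrist_force: [-1.1, -0.1, 7.2]
gripper_width: 64.8
gripper_force: 25.0
```

Emit:
{"api": "carry_out", "payload": {
  "moves": [
    [0, 0, -1, 0],
    [0, 0, -3, 0],
    [0, 0, -6, 0],
    [0, 0, -10, 0],
    [0, 0, -13, 0],
    [4, 2.3, -15, 0],
    [8, 4.5, -15, 0],
    [12, 6.8, -15, 0],
    [16, 9, -15, 0],
    [20, 11.3, -15, 0]
  ]
}}

```text
clock: 4.5
ee_pos: [564.8, 281.2, 182.9]
tool_rot: [-180.0, 0.0, 110.1]
wrist_force: [1.3, -0.1, -1.9]
gripper_width: 65.5
gripper_force: 25.0
```

Emit:
{"api": "carry_out", "payload": {
  "moves": [
    [2, 1, 0, 0],
    [3.2, 1.7, 0, 0],
    [3.7, 2, 0, 0],
    [3.7, 2, 0, 0],
    [3.7, 2, 0, 0]
  ]
}}

```text
clock: 5.0
ee_pos: [571.6, 319.0, 182.4]
tool_rot: [-180.0, 0.1, 109.9]
wrist_force: [-0.6, -0.9, -1.7]
gripper_width: 65.4
gripper_force: 25.0
```

```bash
python3 - <<'E'
from h import *
im=cv2.imread('pics/top0.png');c=manip.read_camera('top')
print(onz(*ray_static(c,204.5,213),6))
p,R,s=pose();c=manip.read_camera('wrist');cv2.imwrite('pics/w2.png',c['image'])
print(p,s['gripper_width'],s['gripper_force'],togo([572,321,35]), s['wrist_force'],s['joints'][6])
E
```

```text
[572.04092132 319.71972076   6.        ]
[571.67090316 319.01237913 182.38825109] 65.30014979569147 24.998470321297646 (array([ 0.16,  0.09, 14.74]), None) [ 0.39504717 -0.00725072 -1.48173004] -2.251585377367843
```

View pics/w2.png

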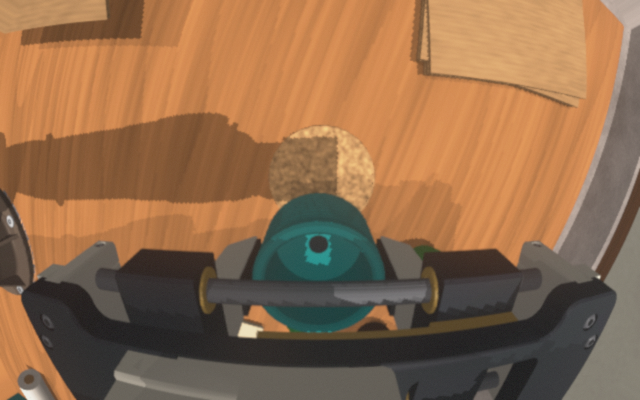

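The round pot is held upright with the pad at (322,170), just below it. Lowering it now.

Emit:
{"api": "carry_out", "payload": {
  "moves": [
    [0, 0, 5, 0],
    [0, 0, 9, 0],
    [0, 0, 12, 0],
    [0, 0, 13.8, 0],
    [0, 0, 14.5, 0],
    [0, 0, 14.8, 0],
    [0, 0, 14.8, 0],
    [0, 0, 14.8, 0]
  ]
}}

```text
clock: 5.9
ee_pos: [572.3, 321.4, 35.5]
tool_rot: [179.9, -0.0, 110.0]
wrist_force: [0.1, 0.7, -2.5]
gripper_width: 65.3
gripper_force: 25.0
```

Emit:
{"api": "carry_out", "payload": {
  "moves": [
    [0, 0, 0, 0],
    [0, 0, 0, 0],
    [0, 0, 0, 0],
    [0, 0, 0, 0],
    [0, 0, 0, 0],
    [0, 0, -2, 0],
    [0, 0, -6, 0],
    [0, 0, -11, 0],
    [0, 0, -16, 0],
    [0, 0, -20, 0]
  ],
  "claw": 9.1
}}

```text
clock: 6.9
ee_pos: [571.7, 321.2, 237.3]
tool_rot: [179.9, -0.0, 110.1]
wrist_force: [0.1, 0.4, -0.2]
gripper_width: 91.0
gripper_force: 0.0
```

```bash
python3 - <<'E'
from h import *
p,R,s=pose();c=manip.read_camera('wrist')
print(p,fit(c,p,R,'pr',572,321,0,base=6))
for w in(43.6,133.6,33.6,-46.4): print(w,togo([560,-30,220],w))
E
```

```text
[571.7315397 321.171172  237.3454721] (array([ 5.706e+02,  3.218e+02, -2.000e-01]), np.float64(0.933))
43.6 (array([-32.61, -13.45,   2.17]), np.float64(66.44966861241105))
133.6 (array([-32.61, -13.45,   2.17]), np.float64(-23.55033138758894))
33.6 (array([-32.61, -13.45,   2.17]), np.float64(76.44966861241105))
-46.4 (array([-32.61, -13.45,   2.17]), np.float64(-23.550331387588955))
```

```bash
python3 - <<'E'
from h import *
print(togo([619,-80,220],123))
E
```

```text
(array([-39.33,  -9.62,   2.2 ]), np.float64(-12.950331387588946))
```

Emit:
{"api": "carry_out", "payload": {
  "moves": [
    [-39.3, -9.6, 2.2, -13],
    [-39.3, -9.6, 2.2, -13],
    [-39.3, -9.6, 2.2, -13],
    [-39.3, -9.6, 2.2, -13],
    [-39.3, -9.6, 2.2, -13],
    [-39.3, -9.6, 2.2, -13],
    [-39.3, -9.6, 2.2, -13],
    [-39.3, -9.6, 2.2, -13],
    [-39.3, -9.6, 2.2, -13],
    [-39.3, -9.6, 2.2, -13]
  ]
}}

```text
clock: 7.95
ee_pos: [615.6, -83.5, 211.8]
tool_rot: [-180.0, 0.0, 122.8]
wrist_force: [0.2, 0.9, 0.9]
gripper_width: 90.8
gripper_force: 0.0
```

Emit:
{"api": "carry_out", "payload": {
  "moves": [
    [0, 0, 0, 0],
    [0, 0, 0, 0]
  ]
}}

```text
clock: 8.15
ee_pos: [616.1, -78.6, 211.9]
tool_rot: [180.0, -0.1, 123.2]
wrist_force: [-0.6, 1.2, -0.6]
gripper_width: 90.9
gripper_force: 0.0
```

```bash
cat >>h.py <<'E'
def overlay(c,p,R,hs,name,box):
    im=cv2.resize(c['image'],None,fx=2,fy=2,interpolation=cv2.INTER_CUBIC)
    for i,q in enumerate(hs): cv2.polylines(im,[np.round(q*2).astype(int)],True,[(0,0,255),(255,0,255),(0,255,255)][i%3],1)
    x0,y0,x1,y1=[2*b for b in box];cv2.imwrite(name,im[y0:y1,x0:x1])
E
python3 - <<'E'
from h import *
p,R,s=pose();c=manip.read_camera('wrist')
a,i=fit(c,p,R,'ps',619.5,-80,33);b,j=fit(c,p,R,'so',a[0],a[1],43.6,pot=('ps',*a))
print(p,s['tool_rot'][2],s['joints'][6],a,i,b,j)
h=[hull(c,p,R,'ps',*a,71,71),hull(c,p,R,'so',*b,12,12),hull(c,p,R,'so',*b,0,0)]
overlay(c,p,R,h,'pics/w3.png',(180,60,480,300))
print(togo([a[0],a[1],34],a[2]+90))
E
```

```text
[616.06289235 -78.56812802 211.90633417] 123.23520573738722 46.90797834997767 [617.6 -82.1  27.4] 0.947 [620.5 -83.1  43. ] 0.98
(array([-0.38, -0.07, 17.8 ]), np.float64(5.836055767276591))
```

View pics/w3.png

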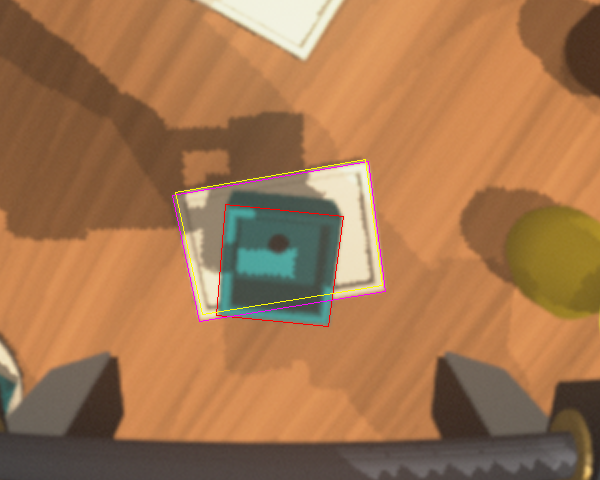

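The overlay fits well. In the 2x crop the square pot's rim is at about (280,265) and the oblong saucer at about (280,240). Descend and grip.

Emit:
{"api": "carry_out", "payload": {
  "moves": [
    [-0.4, -0.1, 4, 5.8],
    [-0.4, -0.1, 9, 5.8],
    [-0.4, -0.1, 13, 5.8],
    [-0.4, -0.1, 16, 5.8],
    [-0.4, -0.1, 17.6, 5.8],
    [-0.4, -0.1, 17.6, 5.8],
    [-0.4, -0.1, 17.6, 5.8]
  ]
}}

```text
clock: 8.9
ee_pos: [618.2, -84.5, 37.2]
tool_rot: [179.9, 0.0, 117.3]
wrist_force: [-0.2, 0.3, 0.4]
gripper_width: 91.3
gripper_force: 0.0
```

Emit:
{"api": "carry_out", "payload": {
  "moves": [
    [0, 0, 0, 0],
    [0, 0, 0, 0],
    [0, 0, 0, 0],
    [0, 0, 0, 0],
    [0, 0, 0, 0],
    [0, 0, 0, 0],
    [0, 0, 0, 0],
    [0, 0, 0, 0]
  ],
  "claw": 5
}}

```text
clock: 9.7
ee_pos: [618.0, -84.7, 36.6]
tool_rot: [179.9, 0.0, 117.3]
wrist_force: [1.5, 0.3, 5.5]
gripper_width: 58.0
gripper_force: 25.0
```

```bash
python3 - <<'E'
from h import *
for i in range(3): print(pose()[0],pose()[2]['tool_rot'][2]);manip.read_camera('side')
E
```

```text
[618.01861075 -84.68148799  36.64635789] 117.2742224075253
[618.05361342 -84.6834532   36.67889888] 117.27549863613581
[618.06389001 -84.65072095  36.67082555] 117.27662826366193
```

Emit:
{"api": "carry_out", "payload": {
  "moves": [
    [0, 0, -1, 0],
    [0, 0, -3, 0],
    [0, 0, -6, 0],
    [0, 0, -10, 0],
    [2, -0.2, -13, 5],
    [6, -0.6, -15, 13],
    [10, -1, -15, 20],
    [14, -1.4, -15, 24.6],
    [16, -1.6, -15, 24.6],
    [16.4, -1.6, -15, 24.6]
  ]
}}

```text
clock: 10.85
ee_pos: [525.7, 56.4, 186.0]
tool_rot: [-179.9, -0.1, 92.9]
wrist_force: [0.1, -0.1, -1.5]
gripper_width: 58.1
gripper_force: 25.0
```

Emit:
{"api": "carry_out", "payload": {
  "moves": [
    [0, 0, 0, 0],
    [0, 0, 0, 0],
    [0, 0, 0, 0]
  ]
}}

```text
clock: 11.15
ee_pos: [528.5, 52.1, 186.2]
tool_rot: [180.0, 0.0, 92.5]
wrist_force: [0.2, 0.3, -2.5]
gripper_width: 57.7
gripper_force: 25.0
```

```bash
python3 - <<'E'
from h import *
p,R,s=pose();c=manip.read_camera('wrist');cv2.imwrite('pics/w4.png',c['image'])
a,i=fit(c,p,R,'ss',529,53.6,2.7);print(p,s['tool_rot'],s['gripper_width'],a,i)
print(togo([529,53.6,38],92.7))
h=[hull(c,p,R,'ss',529,53.6,2.7,12,12)];h+=[hull(c,p,R,'ps',p[0],p[1],2.7,*[p[2]-37+5+z]*2) for z in(66,10)]
overlay(c,p,R,h,'pics/w4o.png',(180,60,480,300))
E
```

```text
[528.48467262  52.07135846 186.18155431] [1.79985471e+02 4.06594780e-02 9.25455080e+01] 57.73369004621935 [528.5  51.8   2.2] 0.827
(array([ 0.14,  0.06, 14.81]), np.float64(-0.15327739946773988))
```

View pics/w4o.png

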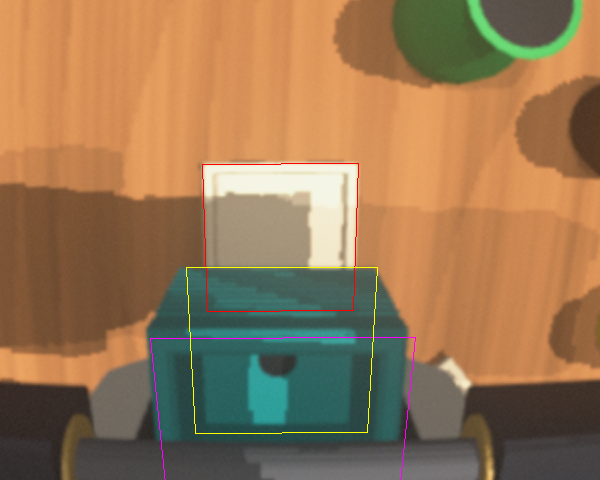

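The saucer matches the estimate. The pot sits about 2 mm toward tool +x in the grip, so I'll lower straight down.

Emit:
{"api": "carry_out", "payload": {
  "moves": [
    [0, 0.1, 5, 0],
    [0, 0.1, 9, 0],
    [0, 0.1, 12, 0],
    [0, 0.1, 13.8, 0],
    [0, 0.1, 14.5, 0],
    [0, 0.1, 14.8, 0],
    [0, 0.1, 14.8, 0],
    [0, 0.1, 14.8, 0]
  ]
}}

```text
clock: 12.0
ee_pos: [529.8, 53.7, 39.1]
tool_rot: [179.9, -0.0, 92.7]
wrist_force: [0.4, -0.5, -2.2]
gripper_width: 57.9
gripper_force: 25.0
```

Emit:
{"api": "carry_out", "payload": {
  "moves": [
    [0, 0, 0, 0],
    [0, 0, 0, 0],
    [0, 0, 0, 0],
    [0, 0, 0, 0],
    [0, 0, 0, 0],
    [0, 0, -2, 0],
    [0, 0, -6, 0],
    [0, 0, -11, 0],
    [0, 0, -15, 0],
    [0, 0, -15, 0]
  ],
  "claw": 9.1
}}

```text
clock: 13.0
ee_pos: [532.1, 53.7, 193.3]
tool_rot: [179.5, -0.1, 92.6]
wrist_force: [0.6, -0.1, 0.0]
gripper_width: 91.3
gripper_force: 0.0
```

```bash
python3 - <<'E'
from h import *
manip.read_camera('side');manip.read_camera('side')
p,R,s=pose();c=manip.read_camera('wrist')
a,i=fit(c,p,R,'ps',529,53.6,2.7);b,j=fit(c,p,R,'ss',a[0],a[1],2.7,pot=('ps',*a))
print(p,s['tool_rot'][2],a,i,b,j)
h=[hull(c,p,R,'ps',*a,71,71),hull(c,p,R,'ss',*b,12,12),hull(c,p,R,'ss',*b,0,0)]
overlay(c,p,R,h,'pics/w5.png',(180,60,480,300))
for w in(3.8,93.8):print(togo([485.5,-287,215],w),togo([530,-80,215],w))
E
```

```text
[529.3288765   53.96718717 188.89925424] 92.6877762933826 [527.9  56.    2.5] 0.949 [528.7  53.    2.4] 0.988
(array([-33.85,  -5.9 ,  -2.73]), np.float64(88.88854833082034)) (array([-13.38,  -0.48,  -2.73]), np.float64(88.88854833082034))
(array([-33.85,  -5.9 ,  -2.73]), np.float64(-1.111451669179658)) (array([-13.38,  -0.48,  -2.73]), np.float64(-1.111451669179658))
```

View pics/w5.png

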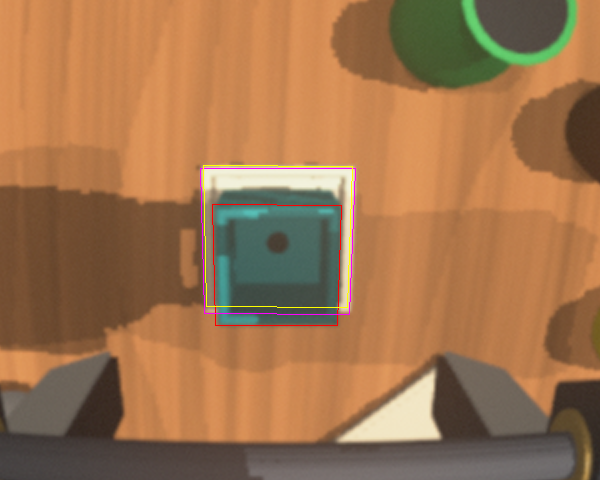

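The square pot stands in its saucer about 3 mm off centre and aligned. Next is the oblong pot.

Emit:
{"api": "carry_out", "payload": {
  "moves": [
    [-33.8, -5.9, -2.5, 88.9],
    [-33.8, -5.9, -2.5, 88.9],
    [-33.8, -5.9, -2.5, 88.9],
    [-33.8, -5.9, -2.5, 88.9],
    [-33.8, -5.9, -2.5, 88.9],
    [-33.8, -5.9, -2.5, 88.9],
    [-33.8, -5.9, -2.5, 88.9],
    [-33.8, -5.9, -2.5, 88.9],
    [-33.8, -5.9, -2.5, 88.9],
    [-33.8, -5.9, -2.5, 88.9]
  ]
}}

```text
clock: 14.15
ee_pos: [484.7, -286.8, 211.4]
tool_rot: [-179.9, 0.2, 6.3]
wrist_force: [0.4, 0.4, -0.1]
gripper_width: 90.9
gripper_force: 0.0
```

```bash
python3 - <<'E'
from h import *
print(togo([485.5,-287,215],3.8),pose()[2]['joints'])
E
```

```text
(array([ 0.08,  0.03, -0.36]), np.float64(2.4781868275981935)) [-14.9747259   28.5619807   59.17939319 103.04730819 -27.03820984
  64.21998151 -30.30252244]
```

Emit:
{"api": "carry_out", "payload": {
  "moves": [
    [0, 0, 0, 1],
    [0, 0, 0, 1],
    [0, 0, 0, 1],
    [0, 0, 0, 1]
  ]
}}

```text
clock: 14.55
ee_pos: [485.6, -286.6, 212.9]
tool_rot: [-180.0, 0.0, 5.8]
wrist_force: [0.2, 1.0, -0.0]
gripper_width: 90.7
gripper_force: 0.0
```

```bash
python3 - <<'E'
from h import *
p,R,s=pose();c=manip.read_camera('wrist')
a,i=fit(c,p,R,'po',485,-287,4);b,j=fit(c,p,R,'sr',a[0],a[1],0,pot=('po',*a))
print(p,s['tool_rot'][2],s['joints'],a,i,b,j)
h=[hull(c,p,R,'po',*a,61,61),hull(c,p,R,'sr',*b,12,12)]
overlay(c,p,R,h,'pics/w6.png',(180,60,480,300))
print(togo([a[0],a[1],27],a[2]))
E
```

```text
[ 485.64365685 -286.57120617  212.93669559] 5.849666706048365 [-15.14571347  28.49284478  59.37502459 102.96765106 -27.11356091
  64.29456836 -30.72992048] [ 482.7 -286.1    4.9] 0.969 [ 484.6 -287.5    4.8] 0.961
(array([-0.29, -0.08, 18.6 ]), np.float64(0.9196339505520115))
```

View pics/w6.png

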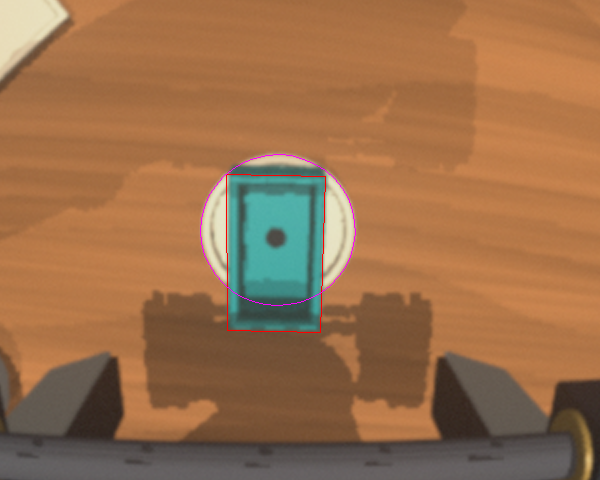

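Emit:
{"api": "carry_out", "payload": {
  "moves": [
    [-0.3, -0.1, 4, 0.9],
    [-0.3, -0.1, 9, 0.9],
    [-0.3, -0.1, 13, 0.9],
    [-0.3, -0.1, 16.5, 0.9],
    [-0.3, -0.1, 18.5, 0.9],
    [-0.3, -0.1, 18.5, 0.9],
    [-0.3, -0.1, 18.5, 0.9]
  ]
}}

```text
clock: 15.3
ee_pos: [482.8, -286.4, 28.7]
tool_rot: [180.0, -0.0, 4.8]
wrist_force: [0.4, -0.8, 0.1]
gripper_width: 91.1
gripper_force: 0.0
```

Emit:
{"api": "carry_out", "payload": {
  "moves": [
    [0, 0, 0, 0],
    [0, 0, 0, 0],
    [0, 0, 0, 0],
    [0, 0, 0, 0],
    [0, 0, 0, 0],
    [0, 0, 0, 0],
    [0, 0, 0, 0],
    [0, 0, 0, 0],
    [0, 0, 0, 0]
  ],
  "claw": 4.2
}}

```text
clock: 16.2
ee_pos: [482.7, -286.0, 28.2]
tool_rot: [-180.0, -0.0, 4.8]
wrist_force: [-0.1, 1.4, 4.4]
gripper_width: 49.6
gripper_force: 25.0
```

```bash
python3 - <<'E'
from h import *
manip.read_camera('side');p,R,s=pose();print(p,s['tool_rot'],s['joints'])
print(togo([620.8,-83.2,p[2]],43))
E
```

```text
[ 482.76530243 -285.94348618   28.23035833] [-1.79992845e+02 -1.46811933e-02  4.82516676e+00] [ -5.71639132  40.71661832  46.28666634 112.94795993 -42.10216662
  44.71568603 -19.7828314 ]
(array([ 1.546e+01, -1.904e+01,  1.000e-02]), np.float64(-38.174833244017634))
```

Emit:
{"api": "carry_out", "payload": {
  "moves": [
    [0, 0, -1, 0],
    [0, 0, -3, 0],
    [0, 0, -6, 0],
    [0, 0, -10, 0],
    [2, -2.5, -13, -7],
    [4.5, -5.5, -15, -15],
    [7, -8.6, -15, -23],
    [10, -12.3, -15, -31],
    [13, -16, -15, -38.2],
    [15, -18.5, -15, -38.2]
  ]
}}

```text
clock: 17.25
ee_pos: [617.9, -85.1, 178.2]
tool_rot: [-179.9, -0.1, 43.5]
wrist_force: [0.8, -0.1, -3.7]
gripper_width: 50.4
gripper_force: 25.0
```

Emit:
{"api": "carry_out", "payload": {
  "moves": [
    [0.6, -0.2, 0, 0],
    [0.6, -0.2, 0, 0],
    [0.6, -0.2, 0, 0],
    [0.6, -0.2, 0, 0]
  ]
}}

```text
clock: 17.65
ee_pos: [618.6, -85.4, 178.4]
tool_rot: [180.0, 0.0, 42.9]
wrist_force: [1.2, 0.4, -2.6]
gripper_width: 49.6
gripper_force: 25.0
```

```bash
python3 - <<'E'
from h import *
manip.read_camera('side');p,R,s=pose();c=manip.read_camera('wrist')
print(p,s['tool_rot'],s['gripper_width'],togo([620.8,-83.2,29.5],43))
h=[hull(c,p,R,'so',620.8,-83.2,43,12,12),hull(c,p,R,'po',p[0],p[1],s['tool_rot'][2],*[p[2]-28+61]*2)]
overlay(c,p,R,h,'pics/w7.png',(180,60,480,300))
E
```

```text
[618.76407774 -85.21755462 178.35313528] [1.79990594e+02 2.34146103e-02 4.28665359e+01] 49.6252502229782 (array([ 2.600e-01, -1.000e-02,  1.488e+01]), np.float64(-0.11284813750418721))
```

View pics/w7.png

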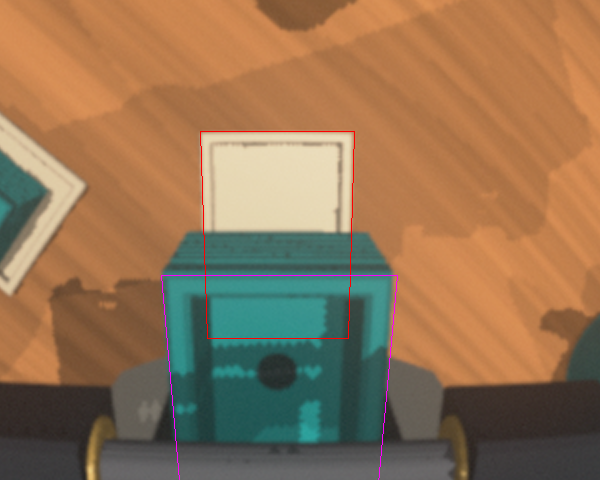

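The pot and saucer line up with the overlay to within 1–2 mm. Lowering.

Emit:
{"api": "carry_out", "payload": {
  "moves": [
    [0.2, 0, 5, 0],
    [0.2, 0, 9, 0],
    [0.2, 0, 12, 0],
    [0.2, 0, 13.8, 0],
    [0.2, 0, 14.5, 0],
    [0.2, 0, 14.8, 0],
    [0.2, 0, 14.8, 0],
    [0.2, 0, 14.8, 0]
  ]
}}

```text
clock: 18.55
ee_pos: [621.9, -82.4, 31.3]
tool_rot: [179.9, -0.1, 43.0]
wrist_force: [-0.6, 0.1, -2.8]
gripper_width: 50.1
gripper_force: 25.0
```

Emit:
{"api": "carry_out", "payload": {
  "moves": [
    [0, 0, 0, 0],
    [0, 0, 0, 0],
    [0, 0, 0, 0],
    [0, 0, 0, 0],
    [0, 0, 0, 0],
    [0, 0, -2, 0],
    [0, 0, -6, 0],
    [0, 0, -11, 0],
    [0, 0, -16, 0],
    [0, 0, -18, 0]
  ],
  "claw": 9.1
}}

```text
clock: 19.55
ee_pos: [622.7, -83.3, 215.1]
tool_rot: [179.7, -0.2, 43.0]
wrist_force: [-0.0, -0.0, 0.4]
gripper_width: 90.7
gripper_force: 0.0
```

```bash
python3 - <<'E'
from h import *
manip.read_camera('side');manip.read_camera('side')
p,R,s=pose();c=manip.read_camera('wrist')
a,i=fit(c,p,R,'po',620.8,-83.2,43);b,j=fit(c,p,R,'so',a[0],a[1],43,pot=('po',*a))
print(p,s['tool_rot'][2],s['joints'],a,i,b,j)
h=[hull(c,p,R,'po',*a,61,61),hull(c,p,R,'so',*b,12,12)]
overlay(c,p,R,h,'pics/w8.png',(180,60,480,300))
print(togo([571,321.5,215],90))
E
```

```text
[622.87534517 -82.88966224 213.84445017] 43.01710515217015 [-27.73143483  31.06755161  47.40541478  93.55114564 -24.6646853
  65.99513251 -21.30071266] [621.6 -81.6  42.7] 0.961 [619.4 -83.3  42.8] 0.981
(array([ 23.84, -32.98,  -0.36]), np.float64(-46.97048715863309))
```

Emit:
{"api": "carry_out", "payload": {
  "moves": [
    [23.8, -33, -0.4, -47],
    [23.8, -33, -0.4, -47],
    [23.8, -33, -0.4, -47],
    [23.8, -33, -0.4, -47],
    [23.8, -33, -0.4, -47],
    [23.8, -33, -0.4, -47],
    [23.8, -33, -0.4, -47],
    [23.8, -33, -0.4, -47],
    [23.8, -33, -0.4, -47],
    [23.8, -33, -0.4, -47]
  ]
}}

```text
clock: 20.7
ee_pos: [568.0, 323.9, 211.7]
tool_rot: [-179.8, 0.1, 90.3]
wrist_force: [0.7, -1.0, 0.1]
gripper_width: 91.1
gripper_force: 0.0
```

Emit:
{"api": "carry_out", "payload": {
  "moves": [
    [0, 0, 0, 0],
    [0, 0, 0, 0],
    [0, 0, 0, 0]
  ]
}}

```text
clock: 21.0
ee_pos: [570.4, 319.6, 214.2]
tool_rot: [-180.0, 0.0, 89.9]
wrist_force: [-0.3, 0.2, 0.1]
gripper_width: 91.1
gripper_force: 0.0
```

```bash
python3 - <<'E'
from h import *
manip.read_camera('side');manip.read_camera('side')
p,R,s=pose();c=manip.read_camera('wrist')
a,i=fit(c,p,R,'pr',571,321.5,0,base=6)
print(p,s['tool_rot'][2],s['joints'],a,i,togo([a[0],a[1],33],90))
E
```

```text
[570.27841783 320.35831719 214.28888658] 89.92108047391048 [-55.38583856  30.60406305  33.63959513  88.5677853  -17.94572738
  66.27570372 -18.24304947] [ 5.704e+02  3.217e+02 -2.000e-01] 0.926 (array([ 0.1 ,  0.02, 18.13]), np.float64(-0.05043013228996074))
```

Emit:
{"api": "carry_out", "payload": {
  "moves": [
    [0.1, 0, 4, 0],
    [0.1, 0, 9, 0],
    [0.1, 0, 13, 0],
    [0.1, 0, 16, 0],
    [0.1, 0, 18.1, 0],
    [0.1, 0, 18.1, 0],
    [0.1, 0, 18.1, 0]
  ]
}}

```text
clock: 21.85
ee_pos: [570.3, 322.3, 33.6]
tool_rot: [180.0, 0.0, 90.0]
wrist_force: [-0.2, -0.2, 1.2]
gripper_width: 91.2
gripper_force: 0.0
```

Emit:
{"api": "carry_out", "payload": {
  "moves": [
    [0, 0, 0, 0],
    [0, 0, 0, 0],
    [0, 0, 0, 0],
    [0, 0, 0, 0],
    [0, 0, 0, 0],
    [0, 0, 0, 0],
    [0, 0, 0, 0],
    [0, 0, 0, 0]
  ],
  "claw": 5.6
}}

```text
clock: 22.65
ee_pos: [570.6, 322.8, 34.0]
tool_rot: [179.9, -0.0, 90.0]
wrist_force: [-0.2, 0.1, 6.1]
gripper_width: 64.0
gripper_force: 25.0
```

```bash
python3 - <<'E'
from h import *
manip.read_camera('side');p,R,s=pose();print(p,s['tool_rot'],s['gripper_width'],s['joints'])
print(togo([485.5,-287.5,p[2]],60))
E
```

```text
[570.5892931  322.78870136  33.97120669] [ 1.79923279e+02 -4.81231511e-02  9.00201220e+01] 63.72497961513661 [-51.8097106   41.38974604  27.75099904  97.73645692 -24.89504782
  47.00867712 -12.71822472]
(array([-6.103e+01, -8.530e+00, -6.000e-02]), np.float64(30.020122019182324))
```

Emit:
{"api": "carry_out", "payload": {
  "moves": [
    [0, 0, -1, 0],
    [0, 0, -3, 0],
    [0, 0, -6, 0],
    [0, 0, -10, 0],
    [0, 0, -14, 0],
    [-2, -0.3, -17, 0],
    [-6, -0.8, -17, 4],
    [-10, -1.4, -17, 8],
    [-14, -2, -17, 12],
    [-18, -2.5, -17, 16]
  ]
}}

```text
clock: 23.7
ee_pos: [543.9, 141.0, 203.4]
tool_rot: [-180.0, -0.0, 73.9]
wrist_force: [1.2, 0.3, -2.3]
gripper_width: 63.9
gripper_force: 25.0
```

```bash
python3 - <<'E'
from h import *
manip.read_camera('side');p,R,s=pose();print(p,s['tool_rot'],s['gripper_width'])
print(togo([485.5,-287.5,p[2]],60))
E
```

```text
[543.30375024 132.24016457 203.79444296] [-179.98993343    0.19201846   73.13957473] 63.76014029469963
(array([-41.85,   6.64,   0.14]), np.float64(13.139574730042767))
```

Emit:
{"api": "carry_out", "payload": {
  "moves": [
    [-4, 0.6, 0, 4],
    [-8, 1.3, 0, 8],
    [-12, 1.9, 0, 12],
    [-16, 2.5, 0, 13],
    [-20, 3.2, 0, 13],
    [-24, 3.8, 0, 13],
    [-28, 4.4, 0, 13],
    [-32, 5, 0, 13],
    [-36, 5.6, 0, 13],
    [-39, 6.2, 0, 13]
  ]
}}

```text
clock: 24.75
ee_pos: [496.0, -251.9, 203.5]
tool_rot: [-180.0, 0.0, 60.9]
wrist_force: [0.3, 0.4, -1.9]
gripper_width: 64.0
gripper_force: 25.0
```

Emit:
{"api": "carry_out", "payload": {
  "moves": [
    [-1, 0.2, 0, 0],
    [-1.5, 0.3, 0, 0],
    [-1.5, 0.3, 0, 0],
    [-1.5, 0.3, 0, 0],
    [-1.5, 0.3, 0, 0]
  ]
}}

```text
clock: 25.25
ee_pos: [493.2, -262.4, 203.0]
tool_rot: [-180.0, -0.0, 61.2]
wrist_force: [-1.7, 0.3, -1.8]
gripper_width: 64.1
gripper_force: 25.0
```

```bash
python3 - <<'E'
from h import *
manip.read_camera('side');manip.read_camera('side');p,R,s=pose();c=manip.read_camera('wrist')
print(p,s['tool_rot'],s['gripper_width'],togo([485,-287.5,34],60))
h=[hull(c,p,R,'sr',485,-287.5,0,12,12),hull(c,p,R,'pr',p[0],p[1],0,*[p[2]-33+67]*2)]
overlay(c,p,R,h,'pics/w9.png',(180,60,480,300))
E
```

```text
[ 493.0066379  -262.92475364  203.05979259] [-1.79986269e+02 -2.21600541e-02  6.11263522e+01] 63.81146102732404 (array([-2.52,  0.48, 16.91]), np.float64(1.1081237814322833))
```

View pics/w9.png

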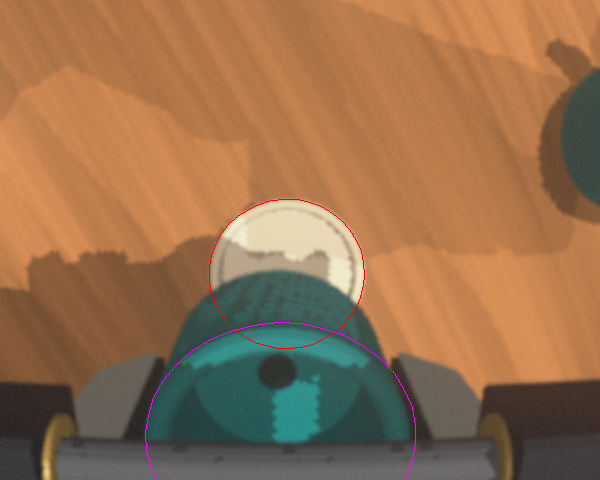

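The pot is centred in the grip, and the round saucer outline fits at (287,273) in the crop. Move over it and lower.

Emit:
{"api": "carry_out", "payload": {
  "moves": [
    [-1.3, 0.2, 0, 0],
    [-2.5, 0.5, 2, 0],
    [-2.5, 0.5, 6, 0],
    [-2.5, 0.5, 10, 0],
    [-2.5, 0.5, 13.5, 0],
    [-2.5, 0.5, 15.5, 0],
    [-2.5, 0.5, 15.5, 0],
    [-2.5, 0.5, 15.5, 0]
  ]
}}

```text
clock: 26.2
ee_pos: [484.7, -289.4, 48.6]
tool_rot: [180.0, 0.0, 61.0]
wrist_force: [0.1, -0.3, -1.7]
gripper_width: 63.5
gripper_force: 25.0
```

```bash
python3 - <<'E'
from h import *
manip.read_camera('side');p,R,s=pose();print(p,togo([485,-287.5,34.3]))
E
```

```text
[ 485.27038203 -289.48870843   49.24989547] (array([ 0.16, -0.12,  1.49]), None)
```

Emit:
{"api": "carry_out", "payload": {
  "moves": [
    [0.2, -0.1, 0.7, 0],
    [0.2, -0.1, 1.2, 0],
    [0.2, -0.1, 1.5, 0],
    [0.2, -0.1, 1.5, 0],
    [0.2, -0.1, 1.5, 0]
  ]
}}

```text
clock: 26.75
ee_pos: [485.0, -286.1, 33.1]
tool_rot: [180.0, 0.0, 61.0]
wrist_force: [-0.8, 0.3, -2.3]
gripper_width: 63.8
gripper_force: 25.0
```

Emit:
{"api": "carry_out", "payload": {
  "moves": [
    [0, 0, 0, 0],
    [0, 0, 0, 0],
    [0, 0, 0, 0],
    [0, 0, 0, 0],
    [0, 0, 0, 0],
    [0, 0, -2, 0],
    [0, 0, -6, 0],
    [0, 0, -11, 0],
    [0, 0, -16, 0],
    [0, 0, -18, 0]
  ],
  "claw": 9.1
}}

```text
clock: 27.75
ee_pos: [486.1, -287.6, 217.6]
tool_rot: [179.7, -0.0, 61.0]
wrist_force: [0.3, -0.7, -0.3]
gripper_width: 90.9
gripper_force: 0.0
```

```bash
python3 - <<'E'
from h import *
manip.read_camera('side');manip.read_camera('side')
p,R,s=pose();c=manip.read_camera('wrist')
a,i=fit(c,p,R,'pr',485,-287.5,0);b,j=fit(c,p,R,'sr',a[0],a[1],0,pot=('pr',*a))
print(p,a,i,b,j,togo([480,-380,300]))
c=manip.read_camera('side');cv2.imwrite('pics/side1.png',c['image'])
E
```

```text
[ 486.43344747 -287.2879071   216.43485558] [ 483.3 -286.5    0.8] 0.942 [ 484.5 -287.7    3.6] 0.976 (array([-8.46,  4.06, -8.56]), None)
```

View pics/side1.png

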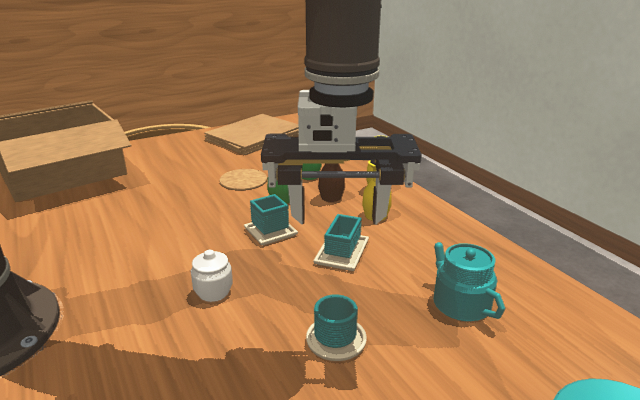

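The side view shows all three pots upright in their own saucers: square at (270,215), oblong at (342,240) and round at (336,322). The measured offsets are about 3 mm or less, so I'm handing in.

```bash
python3 -c "
from bench import manip
print(manip.job_done())"
```

```text
the job is handed in; nothing more can be done
None
```

I put all three pots back in their own saucers, upright, lined up and about 3 mm or less off centre by my camera fits; I handed the job in at about 28 s, and the judge's result was not shown.

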